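# Lock the filter access panel of the bench air sampler

## Task

The metal filter panel on top of the white air sampler has sprung ajar. With closed fingertips set in the slot of its round orange fastener, press the panel fully shut and, while keeping it down, turn the fastener clockwise a full quarter turn to its stop, so that the panel stays locked shut when you take the hand away. Do not pull the panel further open, and leave the bottles and other things round it where they are.

Things in the scene. Friction and masses are not known exactly. Their poses are not given: they have to be found in the camera images.
- housing: the white air sampler, fixed to the worktop: a box 180 (its x) x 150 (its y) x 66 mm high. Origin at the centre of its underside, z up; its -x side (with vents) faces roughly to the robot.
- hinge (a point): middle of the panel's hinge line, at x = +78 mm, y = 0, z = 66 mm in the housing's frame; axes as the housing's, the hinge line along y. The aluminium panel (163 x 144 mm, 6 mm thick) reaches from here towards the robot; the fastener's axis crosses it 114 mm from the hinge line.
- panel (a joint): opening angle of the panel, rad; 0 = fully shut (a hard stop), larger = its near edge raised (turn about the housing's +y). Starts at 0.17 to 0.35. A spring lifts it: pressing it down at the fastener takes about 2 to 7 N, and let go unlocked it springs up again by 0.05 rad or more.
- fastener (a joint): turn of the fastener, rad, growing CLOCKWISE from above; 0 = unlocked (slot points to the hinge), 1.571 = locked (slot parallel to the hinge, towards the two green marks); hard stops at both; starts at 0 to 0.25. Stays where left; turning takes 0.08 N m (4 N at 22 mm). Its cam passes under the keeper only with the panel shut within 0.015 rad; else it jams near 1 rad or lands on top.
- slot (a point): centre of the slot's floor, on the fastener's axis; x along the slot, z out of the panel. The slot is 32 mm wide, 14 mm deep, between two orange half-moons of a disc 89 mm across; a fixed grey collar of that height, 92 mm inside, 100 mm outside, closes its ends. Panel shut: the floor is 76 mm above the worktop, at x = -36 mm, y = 0 in the housing's frame.
- green_cup: small green translucent measuring cup, 47 mm wide, 38 mm high, beside the sampler on its left; origin at the centre of its underside; loose bystander
- tape_roll: roll of tan masking tape lying flat, 96 mm across, 25 mm high, beside the sampler on its right; origin at the centre of its underside; loose bystander
- timer: white countdown timer lying flat, 62 x 78 x 21 mm; origin under its centre; loose bystander
- stop_sol: small brown bottle with black cap, 34 mm wide, 66 mm high; origin under its centre; loose bystander
- buffer_a: white bottle with a red pointed spout, 42 mm wide, 110 mm high; origin under its centre; loose bystander
- marker_pen: black marker pen lying flat, 136 mm long, 12 mm thick; origin under its centre; loose bystander
- ethanol: white bottle with blue cap, 66 mm wide, 165 mm high; origin under its centre; loose bystander

How it is judged:
By the outcome, as a careful person would: the job done as asked, in the order asked, and still so for the second after the job is handed in, with the robot touching nothing.
It also fails if it takes over 48 s, if anything falls off the work surface, if the arm or the gripper's body presses on something with over 40 N, if the wrist force passes 120 N, or if a joint passes its speed limit or range.

## Robot

A 6-joint arm with a two-finger parallel gripper is mounted at the origin on a cart in front of the work surface, level with it; the furniture and walls round the work are solid. World frame = base frame: x ahead of the robot, y to its left, z up, the work surface at z = 0. Lengths are in m, angles in rad, forces in N, time in s.
With the tool pointing down it reaches from about 0.35 to 0.975 m from the base axis. Payload 4.9 kg.
Tool frame: the origin (TCP) lies at the very end of the fingers, on their centre line; the grasp point (between the pads) lies 19 mm behind it (ctrl.grip_point_offset is the distance from the TCP to the grasp point, in m); z points along the fingers, y is the line along which they close (so a half turn about z gives the same grasp; the last joint's range is limited). The gripper opens to 85 mm and grips with 20 to 120 N. Pads are 22 mm wide; open, the fingers measure 114 mm over their backs; the gripper's body (76 mm by 85 mm) begins 54 mm behind the grasp point. The pads swing forward as they close: fully open they stand 13 mm farther back than shut.
Start: joints at [1.216, 0.053, 1.613, -0, 1.476, -0.119], TCP at [0.146, 0.608, 0.231] pointing down, gripper open.
Joint ranges: [-3.01, 3.01], [-1.01, 2.22], [0.06, 2.58], [-1.02, 4.17], [0.09, 2.62], [-3.14, 3.14]. Speed limits (rad/s): [2.57, 2.57, 3.14, 3.14, 3.14, 3.14].

## Interface

Orientations are given as a rotation vector (axis times angle).
In Python, from station import ctrl gives the robot as it stands.
- The arm moves only by the tool send_rows, never from a script. Its argument "rows" is a list of rows, each a list of 3 entries, a list of its own where there are three numbers: the finger opening in cm, from 0 to 8.54, then the shift along the tool's x, y, z in cm, then the turn about the tool's z in degrees. A call has 1 to 10 rows; each row shifts and turns the commanded pose from where the row before left it, along the tool's axes as they then stand; what a row does not reach is not made up. A row lasts 1/8 s, in which the tool goes at most 62.5 mm and 10.7 degrees, less where a joint would pass 70% of its speed; a pose out of reach is approached as far as the arm can. A call with a gripper value outside its range is refused whole. The fingers move at their own pace and stop on an object; "newtons" is the grip in N (left out, the last holds). Time passes only in rows, so rows that do not move let the fingers close. It gives the time, the measured TCP pose, the force, the opening and the grip force at its end, in the units of the state.
- ctrl.get_obs(): the state, without advancing time (a new reading comes with each control period).
- ctrl.get_image(name): name is "scene" or "top"; returns a dict with "frame" (480x640x3 uint8, red, green, blue), "range_z" (480x640 float32, m along the optical axis (not along the pixel's ray), 0 where there is no reading), "fx", "fy", "cx", "cy" (pixels), "cam_to_world" (4x4, takes a point from camera to world coordinates). Camera axes: x right, y down, z forward; pixel columns grow to the right and rows downward; lengths in m; the calibration is good to about 2 mm. A picture is of the moment at which its call begins.
- ctrl.finish_job(): hands the job in; it is judged then, once.
The state is a dict: "t": time; "q": joint angles; "dq": joint speeds; "effort": joint torques, N m; "tool_pos": TCP position; "tool_rot": TCP orientation; "contact_force": force on the tool from outside, world axes, zero at the start; "wrist_torque": the same for the moment, N m; "opening": finger opening in m; "grip_force": force on a finger pad.
Only numpy, scipy, OpenCV 4.12 (cv2) and the standard library are available. Lean on these libraries where they do the work, as an engineer would, in place of code of your own. Each camera call takes 0.05 s, during which the arm holds its last target. There are 200 camera calls.

## Working session

There is one attempt and no reset: what is moved stays moved. The work goes in short steps, Python scripts to look and compute and a tool call to move; the robot and the scene stay as the last step left them, time stands still between calls to the robot, and variables do not carry over. Pictures are saved under pics/ and viewed, at most 10 in all, crops included, and the job is handed in when it is done.

Besides the shell and the picture viewer there is one more tool, called after "Call:" as name(argument=value, ...) on one line, values as JSON. send_rows: Moves the arm, as the interface text tells. Its arguments: {"type":"object","properties":{"rows":{"type":"array","items":{"type":"array"}},"newtons":{"type":"number"}},"required":["rows"]}

```bash
ls; mkdir -p pics
cat > h.py <<'E'
import numpy as np,cv2
from scipy.spatial.transform import Rotation as R
from station import ctrl
def cloud(im):
    z=im["range_z"];v,u=np.mgrid[:480,:640]
    p=np.stack([(u-im["cx"])/im["fx"]*z,(v-im["cy"])/im["fy"]*z,z],-1)
    M=np.array(im["cam_to_world"]);return p@M[:3,:3].T+M[:3,3]
E
python3 - <<'E'
from h import *
o=ctrl.get_obs();print(o)
for n in("scene","top"):
    im=ctrl.get_image(n);cv2.imwrite(f"pics/{n}0.png",im["frame"][...,::-1]);np.save(n+"0.npy",np.concatenate([im["frame"],cloud(im)],-1))
    print(n,im["fx"],np.round(im["cam_to_world"],3).tolist())
E
```

```text
pics
{'t': 0.0, 'q': array([ 1.21601944e+00,  5.33515460e-02,  1.61426202e+00, -1.16992258e-06,
        1.47600802e+00, -1.18985823e-01]), 'dq': array([ 0.00018644,  0.00070728, -0.00082668,  0.00052228,  0.00107388,
        0.00083291]), 'effort': array([-1.38356147e-03, -3.93674541e+01, -3.70179033e+01, -2.47154003e-04,
        7.18211144e-03, -7.68696850e-06]), 'tool_pos': array([0.14578501, 0.60713074, 0.23008542]), 'tool_rot': array([-3.69466096e-01, -3.11931167e+00,  3.09799472e-03]), 'contact_force': array([ 0.3836798 , -0.04714287, -0.05407611]), 'wrist_torque': array([-0.03201498,  0.00356494,  0.0575259 ]), 'grip_force': 0.0, 'opening': 0.08534194785675757}
scene 624.8863937604527 [[0.665, -0.532, 0.524, -0.359], [-0.746, -0.482, 0.458, -0.702], [0.009, -0.696, -0.718, 1.301], [0.0, 0.0, 0.0, 1.0]]
top 477.6473481272982 [[-0.11, -0.972, 0.206, 0.243], [-0.994, 0.109, -0.02, 0.077], [-0.003, -0.207, -0.978, 1.299], [0.0, 0.0, 0.0, 1.0]]
```

View pics/scene0.png

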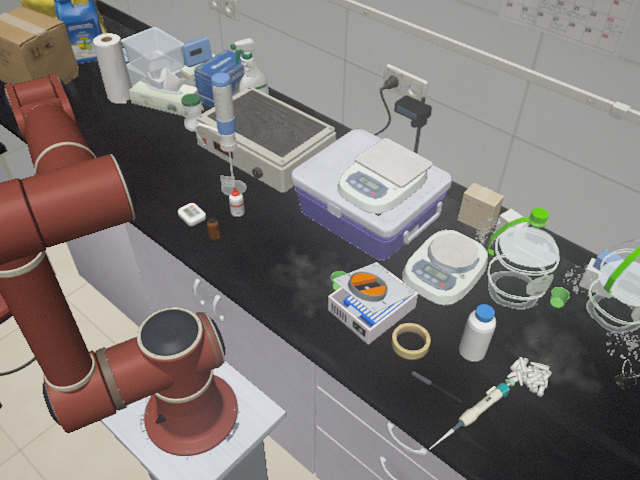

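View pics/top0.png

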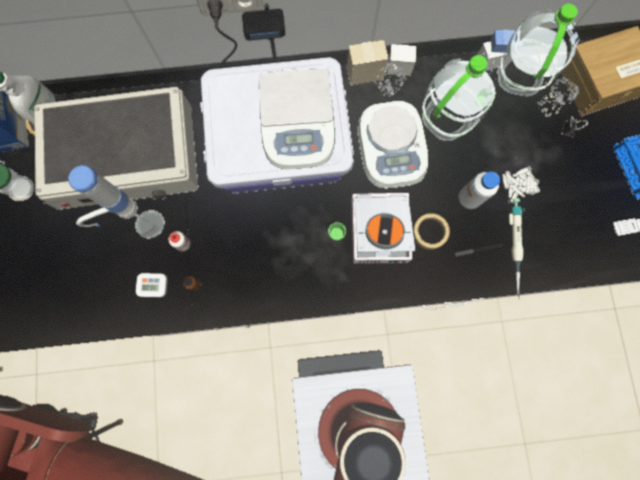

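The sampler is at about (383,228) in the top view. Its orange disc is at about (385,231), with the cup on its left (337,231) and the tape on its right (431,231). I'll measure these and look at a crop.

```bash
python3 - <<'E'
from h import *
for n,(a,b,c,d) in (("top",(185,270,345,420)),("scene",(255,345,320,425))):
    A=np.load(n+"0.npy");f=A[...,:3];P=A[...,3:]
    r=f[a:b,c:d].astype(np.uint8);cv2.imwrite(f"pics/{n}c.png",cv2.resize(r[...,::-1],None,fx=6,fy=6,interpolation=cv2.INTER_CUBIC))
    p=P[a:b,c:d];hsv=cv2.cvtColor(r,cv2.COLOR_RGB2HSV)
    m=(hsv[...,0]>4)&(hsv[...,0]<18)&(hsv[...,1]>150)&(hsv[...,2]>100)
    if n=="scene": m[60:]=0
    q=p[m];print(n,len(q),q.mean(0),np.percentile(q,[2,50,98],axis=0).round(4).tolist())
    c0=q.mean(0);u,s,vt=np.linalg.svd(q-c0);nn=vt[2]*np.sign(vt[2][2]);print("orange normal",nn,"tilt",np.arccos(nn[2]))
    # whole top part
    k=(p[...,2]>.05)&(p[...,2]<.16);x=p[k]
    box=cv2.minAreaRect((x[:,:2]*1000).astype(np.float32));print("box",box)
    if n=="top":
        for (rr,cc) in [(196,356),(196,408),(205,356),(205,408),(250,358),(255,358),(258,358),(250,410),(258,410),(231,385)]: print(rr,cc,P[rr,cc].round(4),f[rr,cc])
E
python3 - <<'E'
import cv2,numpy as np
a=cv2.imread('pics/topc.png');b=cv2.imread('pics/scenec.png')
b=cv2.resize(b,None,fx=.6,fy=.6);a=cv2.resize(a,None,fx=.9,fy=.9)
h=max(a.shape[0],b.shape[0]);pad=lambda i:cv2.copyMakeBorder(i,0,h-i.shape[0],0,0,0)
o=np.hstack([pad(a),pad(b)]);print(o.shape);cv2.imwrite('pics/both.png',o)
E
```

```text
top 467 [ 0.49105726 -0.11760724  0.1341134 ] [[0.4565, -0.1595, 0.1115], [0.4925, -0.1253, 0.1269], [0.5272, -0.077, 0.1393]]
orange normal [ 0.93091075 -0.25778821  0.2587478 ] tilt 1.3090706999915074
box ((517.5989379882812, -121.71788787841797), (149.78050231933594, 182.52499389648438), 83.82292175292969)
196 356 [ 0.6075 -0.0653  0.0587] [203. 201. 200.]
196 408 [ 0.5892 -0.2027  0.0682] [201. 194. 193.]
205 356 [ 0.5754 -0.0592  0.0845] [226. 228. 230.]
205 408 [ 0.5602 -0.1953  0.0846] [203. 205. 209.]
250 358 [ 0.4476 -0.0444  0.1282] [213. 218. 220.]
255 358 [ 0.4538 -0.0545  0.0138] [161. 167. 164.]
258 358 [ 0.4375 -0.0483  0.0651] [224. 220. 219.]
250 410 [ 0.4342 -0.1745  0.1218] [225. 224. 225.]
258 410 [ 0.4215 -0.1821  0.0712] [229. 224. 222.]
231 385 [ 0.4905 -0.1199  0.1169] [199. 204. 206.]
scene 356 [ 0.49441179 -0.11474442  0.12548609] [[0.4593, -0.1586, 0.1059], [0.4944, -0.1038, 0.1262], [0.5305, -0.0772, 0.1398]]
orange normal [ 3.59439271e-01 -5.05165946e-04  9.33168342e-01] tilt 0.3676673168478241
box ((574.7491455078125, -126.43927001953125), (153.164794921875, 310.66900634765625), 84.14265441894531)
(459, 783, 3)
```

View pics/both.png

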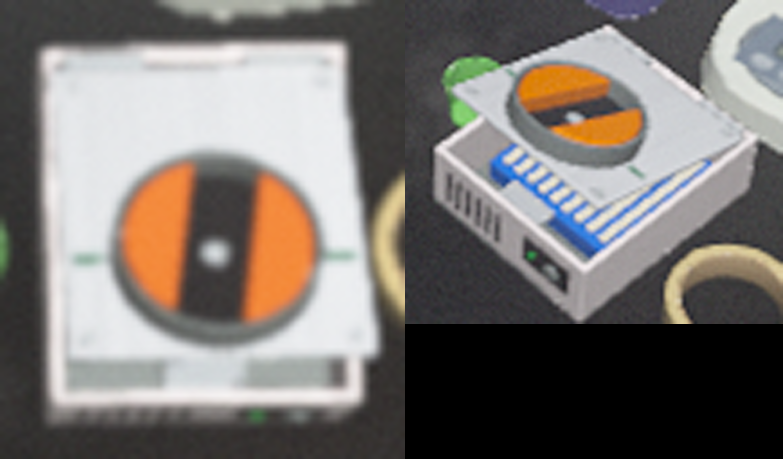

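The panel is open by about 0.3 rad, the slot has turned a few degrees clockwise, and the housing yaw is about -6°. I'll pin down the panel angle and slot direction by unprojecting onto the planes.

Run:
```python
from h import *
C=np.array([.5176,-.1217,0])
for n,(a,b,c,d) in (("top",(185,270,345,420)),("scene",(265,308,335,400))):
    im=ctrl.get_image(n);f=im["frame"];P=cloud(im);M=np.array(im["cam_to_world"])
    yaw=np.radians(-6.0);Rz=R.from_euler('z',yaw).as_matrix()
    L=(P-C)@Rz  # housing frame
    sub=L[a:b,c:d].reshape(-1,3)
    k=(abs(sub[:,1])<70e-3)&(sub[:,0]<.07)&(sub[:,0]>-.07)&(np.hypot(sub[:,0]+.03,sub[:,1])>.057)&(sub[:,2]>.07)
    s=sub[k];th=np.arctan2(s[:,2]-.072,.078-s[:,0])
    print(n,"theta med",np.median(th),th.std(),len(s))
    t=np.median(th)
    # slot floor plane (10 mm above hinge plane) and rim plane (24 mm); use orange on rim plane
    hsv=cv2.cvtColor(f,cv2.COLOR_RGB2HSV);m=(hsv[...,0]>4)&(hsv[...,0]<18)&(hsv[...,1]>150)&(hsv[...,2]>(150 if n=="top" else 180))
    w=np.zeros_like(m);w[a:b,c:d]=1;v,u=np.nonzero(m&w)
    ray=np.stack([(u-im["cx"])/im["fx"],(v-im["cy"])/im["fy"],np.ones(len(u))],-1)@M[:3,:3].T@Rz
    o=(M[:3,3]-C)@Rz
    ex=np.array([-np.cos(t),0,np.sin(t)]);nz=np.array([np.sin(t),0,np.cos(t)]);H=np.array([.078,0,.066])
    s=((H-o)@nz+.024)/(ray@nz);Q=o+ray*s[:,None]-H
    X=Q@ex*1e3;Y=Q[:,1]*1e3
    rc=cv2.minEnclosingCircle(np.stack([X,Y],1).astype(np.float32));print("rim circle in panel (dist hinge, y):",rc)
    # slot direction: separating line of two halves
    lab=(Y>rc[0][1]);A=np.stack([X,Y],1)-rc[0]
    best=max(np.arange(-10,30,.5),key=lambda g:np.ptp(np.sort(np.r_[0]))+ (lambda e:np.percentile(e[e>0],4)-np.percentile(e[e<=0],96))(A[:,0]*np.sin(np.radians(g))+A[:,1]*np.cos(np.radians(g))))
    e=A[:,0]*np.sin(np.radians(best))+A[:,1]*np.cos(np.radians(best));print("slot cw deg?",best,"edges",np.percentile(e[e>0],4),np.percentile(e[e<=0],96))
o=ctrl.get_obs()
```

```text
top theta med 0.35053785337310056 0.07635025157667208 1309
rim circle in panel (dist hinge, y): ((118.65396881103516, 0.5130258798599243), 43.97528839111328)
slot cw deg? -8.0 edges 16.100472858018914 -16.000457459624595
scene theta med 0.3597522303175077 0.0791650755004792 650
rim circle in panel (dist hinge, y): ((121.69108581542969, -0.022741632536053658), 45.20768737792969)
slot cw deg? -7.5 edges 12.630098812891102 -18.147391535452385
```

Call:
send_rows(rows=[[0,[-4.4,-2.7,0],0],[0,[-4.4,-2.7,0],0],[0,[-4.4,-2.7,0],0],[0,[-4.4,-2.7,0],0],[0,[-4.4,-2.7,0],0],[0,[-4.4,-2.7,0],0],[0,[-4.4,-2.7,0],0],[0,[0,0,0],0]], newtons=20)

```text
t: 1.2
tool_pos: [0.4032, 0.3498, 0.2312]
tool_rot: [0.377, 3.119, -0.001]
contact_force: [-0.2, 1.3, 0.4]
opening: 0.0
grip_force: 0.0
```

Call:
send_rows(rows=[[0,[-1.9,-4.4,0],0],[0,[-1.9,-4.4,0],0],[0,[-1.9,-4.4,0],0],[0,[-1.9,-4.4,0],0],[0,[-1.9,-4.4,0],0],[0,[-1.9,-4.4,0],0],[0,[-1.9,-4.4,0],0],[0,[-1.9,-4.4,0],0],[0,[-1.9,-4.4,0],0],[0,[-1.9,-4.4,0],0]])

```text
t: 2.45
tool_pos: [0.4835, -0.1207, 0.2313]
tool_rot: [0.368, 3.12, 0.001]
contact_force: [0.7, -0.7, -0.5]
opening: -0.0001
grip_force: 0.0
```

Call:
send_rows(rows=[[0,[0,0,0],10],[0,[0,0,0],10],[0,[0,0,0],10],[0,[0,0,0],10],[0,[0,0,0],10],[0,[0,0,0],10],[0,[0,0,0],10],[0,[0,0,0],10],[0,[0,0,0],10],[0,[0,0,0],0]])

```text
t: 3.7
tool_pos: [0.4834, -0.1193, 0.2311]
tool_rot: [-2.464, -1.948, -0.0]
contact_force: [-0.4, 0.2, -0.8]
opening: -0.0001
grip_force: 0.0
```

```bash
cat > st.py <<'E'
from h import *
o=ctrl.get_obs();r=R.from_rotvec(o["tool_rot"]).as_matrix()
print("t",o["t"],"pos",o["tool_pos"].round(4),"q",o["q"].round(3),"F",o["contact_force"].round(1),"M",o["wrist_torque"].round(2),"open",o["opening"])
print("x axis yaw",np.degrees(np.arctan2(r[1,0],r[0,0])),"y yaw",np.degrees(np.arctan2(r[1,1],r[0,1])),"zaxis",r[:,2].round(3))
E
python3 st.py
python3 - <<'E'
from h import *
im=ctrl.get_image("scene");a=im["frame"][150:370,220:480,::-1];cv2.imwrite("pics/s1.png",cv2.resize(a,None,fx=2.7,fy=2.7,interpolation=cv2.INTER_CUBIC))
E
```

```text
t 3.7 pos [ 0.4834 -0.1193  0.2311] q [-0.392 -0.258  1.902  0.     1.499 -0.159] F [-0.4  0.2 -0.8] M [ 0.02  0.   -0.  ] open -0.0001153342444501846
x axis yaw 76.67432271906256 y yaw -13.325667919380566 zaxis [-0.  0. -1.]
```

View pics/s1.png

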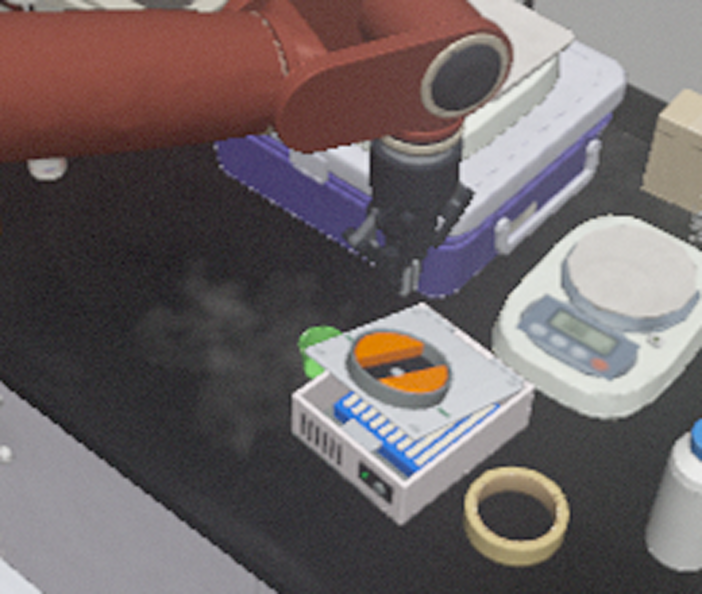

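The closed tips look only about 20 mm wide. They could spin freely in the 32 mm slot, so I'll set them off-centre near the slot's near end and swing them round the axis. First I'll move above that spot and measure the tip.

Call:
send_rows(rows=[[0,[0.1,-0.8,2.0],0],[0,[0.1,-0.8,2.5],0],[0,[0,0,2.5],0],[0,[0,0,1.4],0],[0,[0,0,0],0]])

```text
t: 4.38
tool_pos: [0.4676, -0.1141, 0.1463]
tool_rot: [-2.464, -1.945, 0.002]
contact_force: [-0.2, 0.5, 0.1]
opening: -0.0
grip_force: 0.0
```

```bash
python3 st.py
python3 - <<'E'
from h import *
o=ctrl.get_obs()
r=R.from_rotvec(o["tool_rot"]).as_matrix()
outs=[]
for n,(a,b,c,d) in (("scene",(235,325,320,420)),("top",(185,275,335,435))):
    im=ctrl.get_image(n);P=cloud(im);q=((P-o["tool_pos"])@r).reshape(-1,3)*1e3
    k=(abs(q[:,0])<25)&(abs(q[:,1])<40)&(q[:,2]>-30)&(q[:,2]<-3)
    if k.sum()>5: print(n,k.sum(),"tool-frame pct x,y,z",np.percentile(q[k],[2,50,98],axis=0).round(1).tolist())
    M=np.array(im["cam_to_world"]);pc=(o["tool_pos"]-M[:3,3])@M[:3,:3];uv=pc[:2]/pc[2]*[im["fx"],im["fy"]]+[im["cx"],im["cy"]];print(n,"tcp px",uv)
    outs.append(cv2.resize(np.ascontiguousarray(im["frame"][a:b,c:d,::-1]),None,fx=4,fy=4,interpolation=cv2.INTER_CUBIC))
cv2.imwrite("pics/c2.png",np.hstack(outs))
E
```

```text
t 4.375 pos [ 0.4676 -0.1141  0.1463] q [-0.394 -0.231  2.024  0.     1.352 -0.16 ] F [-0.2  0.5  0.1] M [-0.07  0.02  0.05] open -2.9609409141444967e-05
x axis yaw 76.56319475993425 y yaw -13.436750074104493 zaxis [-0.002  0.001 -1.   ]
scene 71 tool-frame pct x,y,z [[-10.2, -15.1, -29.0], [-5.3, -5.8, -19.2], [8.7, 12.6, -5.9]]
scene tcp px [360.93777867 283.56134667]
top 7 tool-frame pct x,y,z [[5.9, -9.1, -24.6], [8.6, -3.1, -12.5], [10.2, 0.7, -4.1]]
top tcp px [385.57740684 237.63786978]
```

View pics/c2.png

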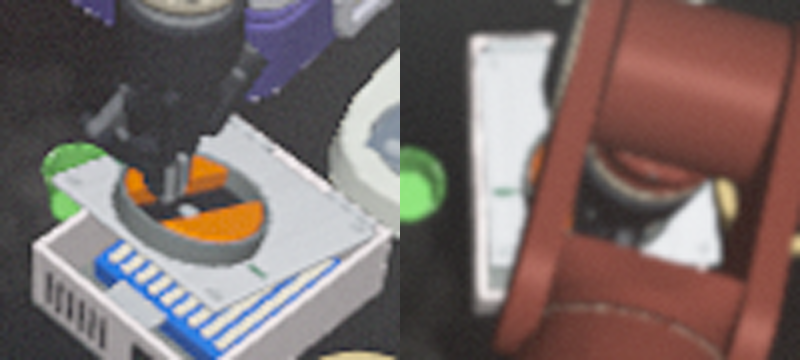

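Run:
```python
from h import *
def ray(n,u,v):
    im=ctrl.get_image(n);M=np.array(im["cam_to_world"]);d=M[:3,:3]@[(u-im["cx"])/im["fx"],(v-im["cy"])/im["fy"],1];return M[:3,3],d/np.linalg.norm(d)
o1,d1=ray("scene",366.9-.3,287.5-.3);o2,d2=ray("top",384.8-.4,231.7-.4)
s=np.linalg.lstsq(np.stack([d1,-d2],1),o2-o1,rcond=None)[0]
a,b=o1+d1*s[0],o2+d2*s[1];print(a,b,(a-b)*1e3)
for z in (.105,.11,.115,.12): print(z,(o1+d1*(z-o1[2])/d1[2]).round(4),(o2+d2*(z-o2[2])/d2[2]).round(4))
```

```text
[ 0.48868524 -0.11733469  0.11702925] [ 0.48983921 -0.11822205  0.11741645] [-1.15396381  0.8873596  -0.38719992]
0.105 [ 0.4973 -0.1114  0.105 ] [ 0.4924 -0.1203  0.105 ]
0.11 [ 0.4937 -0.1139  0.11  ] [ 0.4914 -0.1194  0.11  ]
0.115 [ 0.4901 -0.1163  0.115 ] [ 0.4903 -0.1186  0.115 ]
0.12 [ 0.4866 -0.1188  0.12  ] [ 0.4893 -0.1178  0.12  ]
```

Call:
send_rows(rows=[[0,[0.1,0,0.7],0],[0,[0,0,0.7],0],[0,[0,0,0.4],0],[0,[0,0,0],0]])

```text
t: 5.08
tool_pos: [0.468, -0.1134, 0.1286]
tool_rot: [-2.466, -1.944, 0.001]
contact_force: [-0.8, 0.4, -0.2]
opening: -0.0002
grip_force: 0.0
```

Call:
send_rows(rows=[[0,[0,-0.15,0.4],0],[0,[0,-0.15,0.4],0],[0,[0,-0.1,0.4],0],[0,[0,-0.1,0.4],0],[0,[0,0,0],0]])

```text
t: 5.7
tool_pos: [0.4633, -0.1123, 0.1129]
tool_rot: [-2.467, -1.944, 0.0]
contact_force: [-0.2, -0.1, -0.1]
opening: 0.0001
grip_force: 0.0
```

```bash
python3 st.py
python3 - <<'E'
from h import *
im=ctrl.get_image("scene");cv2.imwrite("pics/c3.png",cv2.resize(np.ascontiguousarray(im["frame"][235:335,310:430,::-1]),None,fx=5,fy=5,interpolation=cv2.INTER_CUBIC))
E
```

```text
t 5.7 pos [ 0.4633 -0.1123  0.1129] q [-0.394 -0.207  2.062  0.     1.287 -0.158] F [-0.2 -0.1 -0.1] M [-0.02 -0.01 -0.01] open 5.6333864521742894e-05
x axis yaw 76.48686583067406 y yaw -13.513129880509902 zaxis [-0.001  0.    -1.   ]
```

View pics/c3.png

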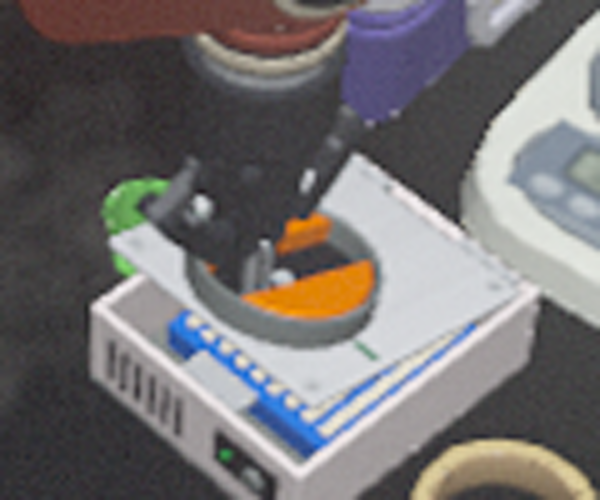

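Call:
send_rows(rows=[[0,[0,-0.1,0.4],0],[0,[0,-0.1,0.4],0],[0,[0,-0.1,0.4],0],[0,[0,0,0],0]])

```text
t: 6.25
tool_pos: [0.4604, -0.1116, 0.1008]
tool_rot: [-2.467, -1.944, 0.0]
contact_force: [0.1, 0.3, 0.3]
opening: -0.0
grip_force: 0.0
```

Call:
send_rows(rows=[[0,[0,-0.1,0.4],0],[0,[0,-0.1,0.4],0],[0,[0,-0.1,0.4],0],[0,[0,0,0],0]])

```text
t: 6.75
tool_pos: [0.4576, -0.1109, 0.089]
tool_rot: [-2.467, -1.944, -0.0]
contact_force: [0.2, 0.3, -0.2]
opening: 0.0004
grip_force: 0.3
```

```bash
python3 st.py
python3 - <<'E'
from h import *
im=ctrl.get_image("scene");cv2.imwrite("pics/c4.png",cv2.resize(np.ascontiguousarray(im["frame"][235:335,310:430,::-1]),None,fx=5,fy=5,interpolation=cv2.INTER_CUBIC))
M=np.array(im["cam_to_world"]);o=ctrl.get_obs();pc=(o["tool_pos"]-M[:3,3])@M[:3,:3];print((pc[:2]/pc[2]*[im["fx"],im["fy"]]+[im["cx"],im["cy"]]-[310,235])*5)
E
```

```text
t 6.75 pos [ 0.4576 -0.1109  0.089 ] q [-0.396 -0.191  2.092  0.     1.241 -0.16 ] F [ 0.2  0.3 -0.2] M [-0.08 -0.1  -0.04] open 0.00038509793756519143
x axis yaw 76.48448803321487 y yaw -13.515506558769742 zaxis [-0.  0. -1.]
[230.45770233 325.90983333]
```

View pics/c4.png

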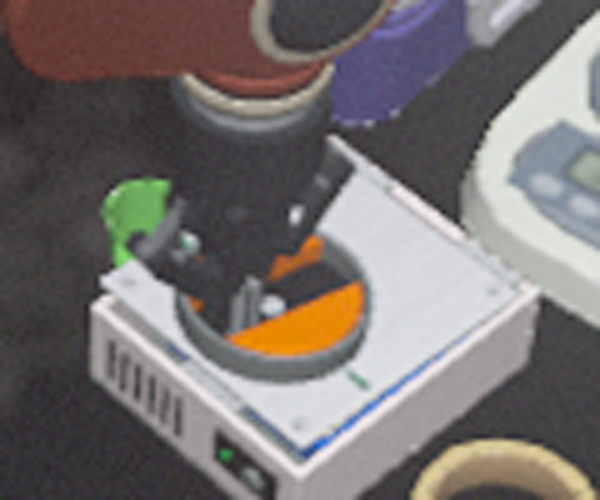

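The panel is nearly shut under the tips, which sit in the near half of the slot at about (240,320). I'll press on to the stop.

Call:
send_rows(rows=[[0,[0,-0.1,0.4],0],[0,[0,0,0.4],0],[0,[0,0,0.3],0],[0,[0,0,0],0]])

```text
t: 7.3
tool_pos: [0.4564, -0.1106, 0.0776]
tool_rot: [-2.467, -1.944, 0.001]
contact_force: [-0.4, -0.4, 0.2]
opening: 0.0003
grip_force: 0.3
```

Call:
send_rows(rows=[[0,[0,0,0.2],0],[0,[0,0,0.1],0],[0,[0,0,0],0]])

```text
t: 7.68
tool_pos: [0.4565, -0.1107, 0.0759]
tool_rot: [-2.466, -1.944, 0.001]
contact_force: [-4.8, 2.1, 7.4]
opening: -0.0
grip_force: 3.9
```

Call:
send_rows(rows=[[0,[0,0,0.1],0],[0,[0,0,0.1],0],[0,[0,0,0],0]])

```text
t: 8.05
tool_pos: [0.4566, -0.1107, 0.0756]
tool_rot: [-2.465, -1.944, 0.002]
contact_force: [-9.7, 3.0, 17.6]
opening: 0.0001
grip_force: 9.2
```

```bash
python3 st.py
python3 - <<'E'
from h import *
im=ctrl.get_image("scene");cv2.imwrite("pics/c5.png",cv2.resize(np.ascontiguousarray(im["frame"][235:335,310:430,::-1]),None,fx=5,fy=5,interpolation=cv2.INTER_CUBIC))
E
```

```text
t 8.05 pos [ 0.4566 -0.1107  0.0756] q [-0.396 -0.173  2.101 -0.     1.216 -0.161] F [-9.7  3.  17.6] M [ 0.54  1.77 -0.08] open 9.222415833575063e-05
x axis yaw 76.50840582891959 y yaw -13.49157663015065 zaxis [-0.002  0.001 -1.   ]
```

View pics/c5.png

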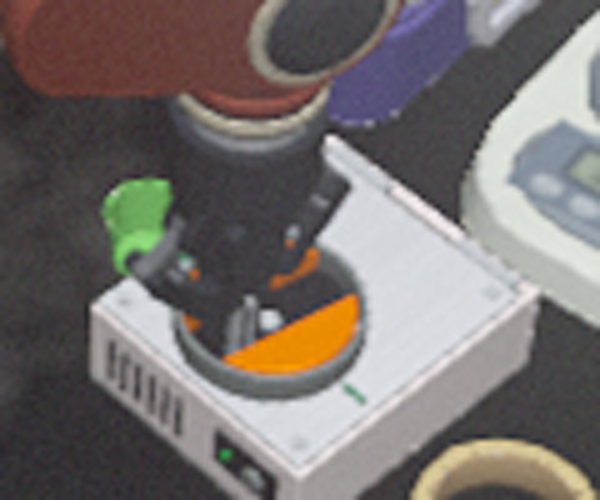

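The panel is shut: the floor is at z = 0.0756 against 0.076 expected, with 17 N of press. Now I'll swing clockwise about the fastener axis, which is 24 mm along tool +y.

Call:
send_rows(rows=[[0,[0.33,0.02,0],8],[0,[0.33,0.02,0],8],[0,[0.33,0.02,0],8],[0,[0,0,0],0]])

```text
t: 8.6
tool_pos: [0.4619, -0.1022, 0.0757]
tool_rot: [2.817, 1.388, 0.001]
contact_force: [-5.6, 1.9, 13.2]
opening: 0.0001
grip_force: 7.1
```

```bash
python3 st.py
```

```text
t 8.6 pos [ 0.4619 -0.1022  0.0757] q [-0.375 -0.167  2.096 -0.     1.212  0.28 ] F [-5.6  1.9 13.2] M [ 0.21  0.99 -0.02] open 0.00012448273328888703
x axis yaw 52.4582029787186 y yaw -37.54180803163754 zaxis [ 0.001 -0.001 -1.   ]
```

Call:
send_rows(rows=[[0,[0.33,0.02,0.03],8],[0,[0.33,0.02,0.03],8],[0,[0.33,0.02,0],8],[0,[0,0,0],0]])

```text
t: 9.1
tool_pos: [0.4703, -0.096, 0.0757]
tool_rot: [3.043, 0.772, 0.005]
contact_force: [-3.6, 0.4, 14.7]
opening: -0.0001
grip_force: 7.3
```

Call:
send_rows(rows=[[0,[0.33,0.02,0],8],[0,[0.33,0.02,0],8],[0,[0.33,0.02,0],8],[0,[0,0,0],0]])

```text
t: 9.6
tool_pos: [0.4802, -0.0939, 0.0758]
tool_rot: [3.136, 0.122, 0.007]
contact_force: [-0.9, -1.8, 12.7]
opening: -0.0
grip_force: 6.2
```

```bash
python3 st.py
```

```text
t 9.6 pos [ 0.4802 -0.0939  0.0758] q [-3.450e-01 -1.280e-01  2.061e+00 -1.000e-03  1.203e+00  1.149e+00] F [-0.9 -1.8 12.7] M [-0.32  0.42 -0.03] open -4.7428125796249804e-06
x axis yaw 4.455650948960414 y yaw -85.54526869750168 zaxis [ 0.005 -0.003 -1.   ]
```

Call:
send_rows(rows=[[0,[0.33,0.02,0.02],8],[0,[0.33,0.02,0],8],[0,[0,0,0],0]])

```text
t: 9.98
tool_pos: [0.4861, -0.0939, 0.0757]
tool_rot: [3.124, -0.316, 0.005]
contact_force: [-5.4, -0.3, 15.0]
opening: -0.0003
grip_force: 7.9
```

```bash
python3 st.py
python3 - <<'E'
from h import *
im=ctrl.get_image("scene");cv2.imwrite("pics/c6.png",cv2.resize(np.ascontiguousarray(im["frame"][235:335,310:430,::-1]),None,fx=5,fy=5,interpolation=cv2.INTER_CUBIC))
E
```

```text
t 9.975 pos [ 0.4861 -0.0939  0.0757] q [-3.410e-01 -1.110e-01  2.046e+00 -1.000e-03  1.203e+00  1.432e+00] F [-5.4 -0.3 15. ] M [-0.12  0.91 -0.05] open -0.00032328877013389624
x axis yaw -11.542000644605405 y yaw -101.54229909597089 zaxis [ 0.003 -0.002 -1.   ]
```

View pics/c6.png

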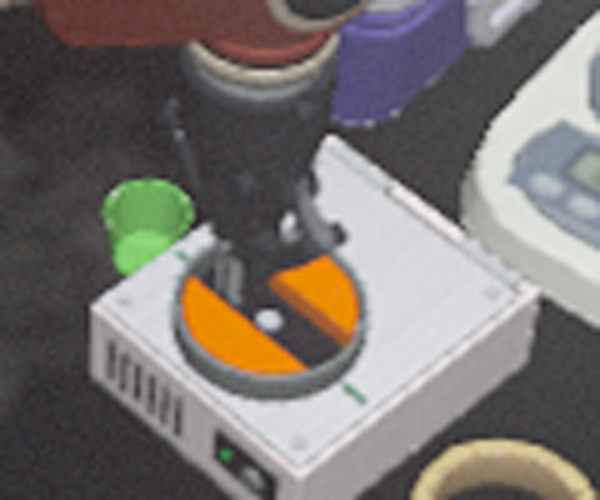

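Call:
send_rows(rows=[[0,[0.25,0.02,0.0],3],[0,[0.2,0,0],0],[0,[0,0,0],0]])

```text
t: 10.4
tool_pos: [0.4872, -0.094, 0.0755]
tool_rot: [3.116, -0.395, -0.011]
contact_force: [-18.6, 1.9, 26.6]
opening: -0.0
grip_force: 18.3
```

Call:
send_rows(rows=[[0,[0.2,0,0.0],0],[0,[0.1,0,0],0],[0,[0,0,0],0]])

```text
t: 10.78
tool_pos: [0.4874, -0.0941, 0.0753]
tool_rot: [-3.116, 0.394, 0.023]
contact_force: [-28.8, 4.5, 34.9]
opening: -0.0001
grip_force: 22.5
```

The tips stall at the stop: the wall is at 0.498 m, which matches the locked direction. I'll ease off sideways, lift a little, and look.

Call:
send_rows(rows=[[0,[-0.4,0,0],0],[0,[-0.4,0,-0.1],0],[0,[-0.1,0,-0.2],0],[0,[0,0,-0.3],0],[0,[0,0,-0.3],0],[0,[0,0,0],0]])

```text
t: 11.52
tool_pos: [0.4827, -0.0924, 0.0812]
tool_rot: [-3.116, 0.397, 0.001]
contact_force: [-0.3, -0.2, 0.4]
opening: 0.0002
grip_force: 0.0
```

```bash
python3 st.py
```

```text
t 11.525 pos [ 0.4827 -0.0924  0.0812] q [-0.341 -0.126  2.049  0.     1.219  1.483] F [-0.3 -0.2  0.4] M [ 0.02 -0.01 -0.05] open 0.0002058888708463726
x axis yaw -14.50843741072506 y yaw -104.50843971824668 zaxis [-0.001  0.    -1.   ]
```

Contact is gone at 5 mm above the floor, so the panel isn't following the tips. I'll lift fully and move the arm aside for a clear view.

Call:
send_rows(rows=[[0,[0,0,-1.5],0],[0,[0,0,-3],0],[0,[0,0,-4],0],[0,[0,0,-4],0],[0,[0,-4,-1],0],[0,[0,-5,0],0],[0,[0,-5,0],0],[0,[0,-5,0],0],[0,[0,-3,0],0],[0,[0,0,0],0]])

```text
t: 12.78
tool_pos: [0.5382, 0.1221, 0.2173]
tool_rot: [-3.117, 0.392, -0.001]
contact_force: [-0.3, -0.4, 0.3]
opening: 0.0
grip_force: 0.0
```

```bash
python3 st.py
python3 - <<'E'
from h import *
C=np.array([.5176,-.1217,0]);Rz=R.from_euler('z',np.radians(-6)).as_matrix()
im=ctrl.get_image("scene");t=ctrl.get_image("top")
L=(cloud(im)-C)@Rz
s=L[255:345,320:425].reshape(-1,3)
for x0 in (-.07,-.02,.03,.06):
    k=(abs(s[:,0]-x0)<.012)&(abs(s[:,1])<.065)&(np.hypot(s[:,0]+.036,s[:,1])>.055);print(x0,np.median(s[k,2]),k.sum())
a=cv2.resize(np.ascontiguousarray(im["frame"][240:340,320:420,::-1]),None,fx=4,fy=4,interpolation=cv2.INTER_CUBIC)
b=cv2.resize(np.ascontiguousarray(t["frame"][180:280,325:425,::-1]),None,fx=4,fy=4,interpolation=cv2.INTER_CUBIC)
cv2.imwrite("pics/c7.png",np.hstack([a,b]))
E
```

```text
t 12.775 pos [0.5382 0.1221 0.2173] q [ 0.088 -0.113  1.799  0.     1.456  1.909] F [-0.3 -0.4  0.3] M [ 0.02  0.05 -0.02] open 2.02971232756573e-05
x axis yaw -14.329401820009146 y yaw -104.32939626134055 zaxis [ 0.  0. -1.]
-0.07 0.07742031805713977 130
-0.02 0.07711569140474893 44
0.03 0.07552359746630109 323
0.06 0.0748937083910781 333
```

View pics/c7.png

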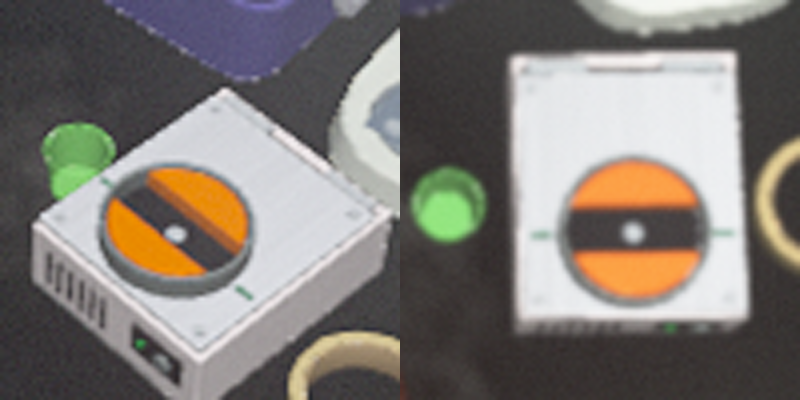

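The panel is flat and shut. The slot lines up with both green marks, at (543,235) and (722,232) in the right-hand view. The cup and tape haven't moved. I'm handing in.

```bash
python3 -c "
from station import ctrl
print(ctrl.finish_job())"
```

```text
the job is handed in; nothing more can be done
None
```

The panel is pressed shut, and the fastener is turned clockwise to its stop, in line with the green marks. The panel stayed shut after the hand was taken away, the cup and tape beside the sampler did not move, and the job is handed in (the hand-in returned no verdict).

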